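Fetch the vial from between the jars and weigh it

TASK

Get the small sample vial out of the wooden stowage rack and leave it standing upright in the middle of the balance pan. To reach it, first lift out the two jars on either side of it and stand both on the black rubber mat; once the vial is out, put every jar you took out back upright into the bay it came from, just where it stood before. Leave the dropper bottle in the rack alone.

Things in the scene. Friction and masses are not known exactly. Their poses are not given: they have to be found in the camera images.
- jar_a: White wide-neck specimen jar with a red screw cap, diameter 62 mm, 88 mm tall in all (the cap, about 2 mm narrower, is the top 18 mm), 120 g give or take 30 %. One of the three jars in the rack. Origin: centre of the underside; z up.
- jar_b: White wide-neck specimen jar with a cream screw cap, diameter 66 mm, 103 mm tall in all (the cap, about 2 mm narrower, is the top 18 mm), 120 g give or take 30 %. One of the three jars in the rack. Origin: centre of the underside; z up.
- jar_d: White wide-neck specimen jar with a cream screw cap, diameter 60 mm, 88 mm tall in all (the cap, about 2 mm narrower, is the top 18 mm), 120 g give or take 30 %. One of the three jars in the rack. Origin: centre of the underside; z up.
- vial: Small clear glass vial with white screw cap, diameter 27 mm, 58 mm tall, 30 g +-30 %; the only vial in the rack. Origin: centre of underside; z up. Stands in one of the rack's two niches, cap 4 mm above the walls, a jar on each side too near for fingers; once both are out, grip it with the fingers on its two sides along the rack (its y).
- dropper_bottle: Brown dropper bottle with a black rubber teat, diameter 33 mm, 102 mm tall, standing in the rack's other niche. Stays where it is. Origin: centre of the underside; z up.
- rack: Open plywood rack, fixed: 94 mm (x) by 324 mm (y), 58 mm high, walls 6 mm, floor 4 mm thick (things stand on it). Lane 82 mm wide along y: jar bays at y = -114, 0, +114 mm; niches at y = -57, +57 mm, where blocks 32 mm long, as high as the walls, narrow it to 42 mm. Grip jars above the walls, across the lane. Origin: centre of underside; x away from the robot, z up.
- mat: Flat ribbed black rubber mat fixed to the worktop, 120 mm (x) by 220 mm (y), 3 mm thick: the side area, room for two jars side by side along its y. Origin: centre of its underside; z up.
- balance: White bench balance fixed to the worktop, 142 mm (x) by 132 mm (y), body 46 mm high, with a round steel pan at the rear and a dark display in front, towards -x. Does not move or sink. Origin: centre of its underside; z up.
- pan (a point): Centre of the top face of the balance's round steel pan, 92 mm in diameter, 55 mm above the worktop, 20 mm along the balance's +x from its origin.
Things that resemble listed ones, but are neither listed nor needed, are in the scene too. Several things look just like the jar_a: the one meant starts nearest to the robot's base.

How it is judged:
On the way, in this order (a step that is already met when the one before it is completed fails the run):
1. two of the jars stand upright on the mat at once, let go (((x of jar_a in the frame of mat between -0.06 and 0.06 m and y of jar_a in the frame of mat between -0.11 and 0.11 m and height (world z) of each of jar_a, jar_b below 0.012 m and angle between each of jar_a, jar_b's own z axis and vertical below 0.15 rad and contact force between each of jar_a, jar_b and the fingers below 0.1 N and x of jar_b in the frame of mat between -0.06 and 0.06 m and y of jar_b in the frame of mat between -0.11 and 0.11 m) or (x of jar_b in the frame of mat between -0.06 and 0.06 m and y of jar_b in the frame of mat between -0.11 and 0.11 m and height (world z) of each of jar_b, jar_d below 0.012 m and angle between each of jar_b, jar_d's own z axis and vertical below 0.15 rad and contact force between each of jar_b, jar_d and the fingers below 0.1 N and x of jar_d in the frame of mat between -0.06 and 0.06 m and y of jar_d in the frame of mat between -0.11 and 0.11 m) or (x of jar_a in the frame of mat between -0.06 and 0.06 m and y of jar_a in the frame of mat between -0.11 and 0.11 m and height (world z) of each of jar_a, jar_d below 0.012 m and angle between each of jar_a, jar_d's own z axis and vertical below 0.15 rad and contact force between each of jar_a, jar_d and the fingers below 0.1 N and x of jar_d in the frame of mat between -0.06 and 0.06 m and y of jar_d in the frame of mat between -0.11 and 0.11 m))), for 0.2 s.
2. the vial stands upright on the middle of the balance pan, let go (horizontal distance between vial and pan below 0.015 m and z of vial in the frame of pan between -0.004 and 0.006 m and angle between vial's own z axis and vertical below 0.12 rad and contact force between vial and the fingers below 0.1 N), for 0.2 s.
At the end, for the whole second after the job is handed in: The vial stands upright and at rest on the balance pan, within 15 mm of its centre; all three jars and the dropper bottle stand upright and at rest, each within 15 mm of where it stood at the start; the gripper has let go of all of them (all of step 2 and linear speed of each of vial, jar_a, jar_b, jar_d, dropper_bottle below 0.02 m/s and distance of each of jar_a, jar_b, jar_d, dropper_bottle from where it was at the start of the episode below 0.015 m and angle between each of jar_a, jar_b, jar_d, dropper_bottle's own z axis and vertical below 0.12 rad and contact force between each of jar_a, jar_b, jar_d, dropper_bottle and the fingers below 0.1 N); the robot touches nothing.
It fails at once if the dropper bottle is carried off or knocked (moved more than 25 mm or tipped over) (distance of dropper_bottle from where it was at the start of the episode above 0.025 m or angle between dropper_bottle's own z axis and vertical above 0.5 rad).
It fails at once if a jar or the vial is tipped over (angle between any of jar_a, jar_b, jar_d, vial's own z axis and vertical above 0.8 rad).
It also fails if it takes over 138 s, if anything falls off the work surface, if the arm or the gripper's body presses on something with over 40 N, if the wrist force passes 120 N, or if a joint passes its speed limit or range.

ROBOT

A 7-joint arm with a two-finger parallel gripper is mounted at the origin on a cart in front of the work surface, level with it; the furniture and walls round the work are solid. World frame = base frame: x ahead of the robot, y to its left, z up, the work surface at z = 0. Lengths are in m, angles in rad, forces in N, time in s.
With the tool pointing down it reaches from about 0.35 to 0.9 m from the base axis. Payload 19.9 kg.
Tool frame: the origin (TCP) lies on the centre line of the jaws, within the pads' length; the fingertips stand 19 mm ahead of it and the grasp point (between the pads) is the TCP; z points along the fingers, y is the line along which they close (so a half turn about z gives the same grasp; the last joint's range is limited). The gripper opens to 94 mm and grips with 3 to 60 N. Pads are 16 mm wide; open, the fingers measure 119 mm over their backs; the gripper's body (75 mm by 177 mm) begins 78 mm behind the grasp point.
Start: joints at [-1.302, 0.417, -0.01, 1.614, 0.005, 1.111, -0.053], TCP at [0.191, 0.595, 0.224] pointing down, gripper open.
Joint ranges: [-2.81, 2.81], [-0.39, 2.02], [-1.27, 1.25], [0.06, 2.57], [-1.19, 4.33], [0.19, 2], [-2.82, 2.82]. Speed limits (rad/s): [1.89, 1.89, 2.39, 2.39, 3.01, 3.01, 3.01].

INTERFACE

Orientations are given as a unit quaternion [x, y, z, w].
In Python, from bench import arm, grab_frame, job gives the robot as it stands.
- The arm moves only by the shell command python3 -m inch 'ROWS' [FORCE]. ROWS is JSON, a list of rows, each a list of 5 numbers: the opening, from 0 (shut) to 1 (fully open), then the shift along the tool's x, y, z in mm, then the turn about the tool's z in degrees. A call has exactly 5 rows; each row is the pose to reach, as a shift and turn from the pose commanded when the call began, along the tool's axes at that moment; what a row does not reach only later rows make up. A row lasts 1/8 s, in which the tool goes at most 62.5 mm and 10.7 degrees, less where a joint would pass 70% of its speed; a pose out of reach is approached as far as the arm can. A call with a gripper value outside its range is refused whole. The fingers move at their own pace and stop on an object; FORCE is the grip in N (left out, the last holds). Time passes only in rows, so rows that repeat a pose let the fingers close, or fill a call up. It gives the time, the measured TCP pose, the force, the opening and the grip force at its end, in the units of the state.
- arm.sense(): the state, without advancing time (a new reading comes with each control period).
- grab_frame(name): name is "scene" or "top" or "wrist"; returns a dict with "frame" (420x560x3 uint8, red, green, blue), "K" (3x3 intrinsics, pixels), "extrinsics" (4x4, takes a point from camera to world coordinates). Camera axes: x right, y up, looking along -z (the intrinsics and any distortion apply to the point x, -y, -z); pixel columns grow to the right and rows downward; lengths in m; the calibration is good to about 2 mm. A picture is of the moment at which its call begins. There is no depth.
- job.sign_off(): hands the job in; it is judged then, once.
The state is a dict: "time_s": time; "q": joint angles; "qd": joint speeds; "joint_efforts": joint torques, N m; "tool_pos": TCP position; "tcp_rot": TCP orientation; "ft_force": force on the tool from outside, world axes, zero at the start; "moment": the same for the moment, N m; "finger_gap": opening from 0.0 (shut) to 1.0 (fully open); "grasp_force": force on a finger pad.
Only numpy, scipy, OpenCV 4.12 (cv2) and the standard library are available. Lean on these libraries where they do the work, as an engineer would, in place of code of your own. Each camera call takes 0.05 s, during which the arm holds its last target. There are 200 camera calls.

## Working session

There is one attempt and no reset: what is moved stays moved. The work goes in short steps, Python scripts to look and compute and a shell command to move; the robot and the scene stay as the last step left them, time stands still between calls to the robot, and variables do not carry over. Pictures are saved under pics/ and viewed, at most 14 in all, crops included, and the job is handed in when it is done.

```bash
ls; mkdir -p pics
python3 - <<'E'
from bench import arm, grab_frame
import cv2, numpy as np
for n in ("scene","top","wrist"):
    f=grab_frame(n); cv2.imwrite(f"pics/{n}0.png",f["frame"][:,:,::-1]); print(n,f["K"].tolist(),np.round(f["extrinsics"],4).tolist(),[k for k in f])
    np.savez(f"{n}0.npz",**f)
s=arm.sense(); print(s)
E
```

```text
pics
scene [[476.66362475040876, 0.0, 275.7541035978393], [0.0, 476.66362475040876, 205.31803147377963], [0.0, 0.0, 1.0]] [[0.7289, 0.3505, -0.5882, -0.1023], [-0.6845, 0.3522, -0.6383, -0.8517], [-0.0165, 0.8678, 0.4966, 0.6406], [0.0, 0.0, 0.0, 1.0]] ['frame', 'K', 'extrinsics']
top [[495.55361231046953, 0.0, 274.8133913302037], [0.0, 495.55361231046953, 220.47190526473221], [0.0, 0.0, 1.0]] [[0.1376, 0.844, -0.5184, -0.182], [-0.9905, 0.1137, -0.0779, -0.2157], [-0.0068, 0.5242, 0.8516, 1.345], [0.0, 0.0, 0.0, 1.0]] ['frame', 'K', 'extrinsics']
wrist [[328.32370645011594, 0.0, 279.05960974173144], [0.0, 328.32370645011594, 208.09014358871786], [0.0, 0.0, 1.0]] [[0.3059, -0.9169, -0.2564, 0.1176], [0.9521, 0.2946, 0.0824, 0.6182], [-0.0, -0.2693, 0.9631, 0.383], [0.0, 0.0, 0.0, 1.0]] ['frame', 'K', 'extrinsics']
{'time_s': 0.15, 'q': array([-1.30151688,  0.41781709, -0.01029356,  1.61398154,  0.00472738,
        1.11067775, -0.05301682]), 'qd': array([ 0.00019632, -0.00258909,  0.00024206, -0.00051928,  0.00013723,
        0.00064365,  0.0004673 ]), 'joint_efforts': array([ 1.06824475e-03, -8.51528120e+01,  6.39710259e-01, -4.26132166e+01,
       -4.86824254e-02,  1.71120098e-02,  4.76592163e-05]), 'tool_pos': array([0.19107079, 0.59482671, 0.22400422]), 'tcp_rot': array([ 1.54768012e-01,  9.87950746e-01, -4.30542245e-04, -1.54789521e-05]), 'ft_force': array([ 0.16046592, -0.59818464,  0.54267767]), 'moment': array([-0.01841361,  0.0003412 , -0.02670506]), 'grasp_force': 0.0, 'finger_gap': 0.9984878489675584}
```

View pics/scene0.png

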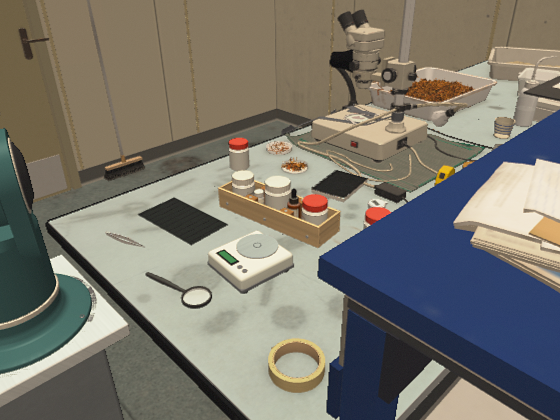

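View pics/top0.png

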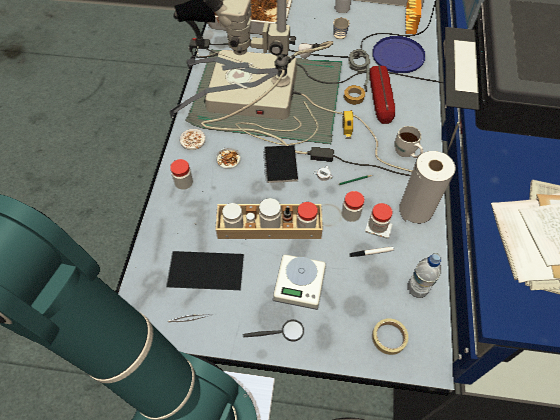

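Top view: the rack is at (270,222), holding from left (+y) to right cream jar (232,213), vial (251,217), big cream jar (270,210), dropper (288,213) and red jar (307,212). The mat is at (205,270), the balance pan at (302,270).
Red-cap candidates are (307,212), (353,206), (380,218) and (180,174). The one in the rack should be nearest to the base. I'll check the distances and confirm in a crop.

```bash
cat > h.py <<'E'
import numpy as np, cv2
def ray(f,p):
    E=f["extrinsics"]; K=f["K"]
    d=np.linalg.inv(K)@[p[0],p[1],1.]; d=E[:3,:3]@(d*[1,-1,-1]); return E[:3,3],d/np.linalg.norm(d)
def at(f,p,z):
    o,d=ray(f,p); return o+d*(z-o[2])/d[2]
def tri(*fp):
    A=np.zeros((3,3));b=np.zeros(3);R=[ray(f,p) for f,p in fp]
    for o,d in R: P=np.eye(3)-np.outer(d,d);A+=P;b+=P@o
    X=np.linalg.solve(A,b); return X,[float(np.linalg.norm((np.eye(3)-np.outer(d,d))@(X-o))) for o,d in R]
def proj(f,X):
    E=f["extrinsics"]; c=E[:3,:3].T@(np.asarray(X)-E[:3,3]); p=f["K"]@(c*[1,-1,-1]); return p[:2]/p[2]
E
python3 - <<'E'
import cv2,numpy as np
from h import *
t=np.load("top0.npz")
for n,p,z in [("rackred",(307,207),.09),("r1",(353,199),.09),("r2",(381,211),.09),("r3",(180,167),.09),("rackc",(270,222),.05),("mat",(205,270),.003),("pan",(302,270),.055),("jar_d",(232,209),.09),("jb",(270,206),.105)]:
    X=at(t,p,z); print(n,X.round(3),np.hypot(X[0],X[1]).round(3))
s=np.load("scene0.npz")
a=cv2.resize(t["frame"][190:245,160:330],None,fx=4.7,fy=4.7,interpolation=cv2.INTER_CUBIC)
b=cv2.resize(s["frame"][160:245,210:345],None,fx=3.9,fy=3.9,interpolation=cv2.INTER_CUBIC)
c=np.zeros((a.shape[0]+b.shape[0],800,3),np.uint8);c[:a.shape[0],:a.shape[1]]=a;c[a.shape[0]:,:b.shape[1]]=b
print(c.shape,a.shape); cv2.imwrite("pics/crop1.png",c[:,:,::-1])
E
```

```text
rackred [ 0.642 -0.191  0.09 ] 0.67
r1 [ 0.69  -0.327  0.09 ] 0.763
r2 [ 0.658 -0.412  0.09 ] 0.776
r3 [0.74  0.226 0.09 ] 0.774
rackc [ 0.599 -0.083  0.05 ] 0.605
mat [0.434 0.091 0.003] 0.444
pan [ 0.448 -0.198  0.055] 0.49
jar_d [0.605 0.033 0.09 ] 0.606
jb [ 0.621 -0.081  0.105] 0.626
(590, 800, 3) (258, 799, 3)
```

View pics/crop1.png

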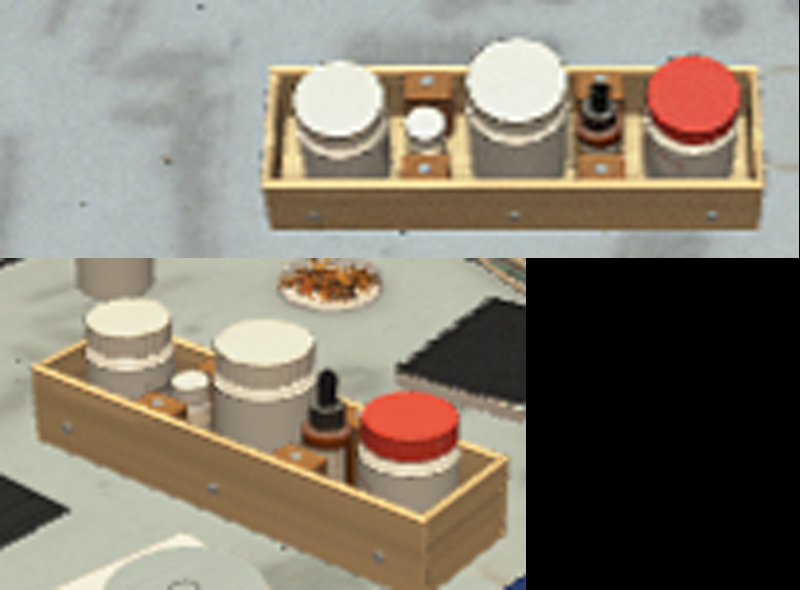

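The crop confirms it: the red-capped jar in the rack is jar_a (0.67 m from the base, the others at least 0.76 m). The vial, top-crop (426,124), stands between jar_d (339,100) and jar_b (517,82), so those two come out. Next I triangulate.

Run:
```python
from h import *
t=np.load("top0.npz");s=np.load("scene0.npz")
T=lambda u,v:(160+u/4.7-.4,190+v/4.7-.4); S=lambda u,v:(210+u/3.9-.4,160+(v-258)/3.9-.4)
for n,a,b in [("jar_d cap",(339,100),(128,320)),("jar_b cap",(517,82),(264,346)),("vial cap",(426,122),(190,381)),("jar_a",(694,99),(410,413)),("R near+y",(264,186),(36,368)),("R far-y",(760,69),(507,460)),("R near-y",(763,186),(427,519))]:
    X,e=tri((t,T(*a)),(s,S(*b))); print(n,X.round(4),np.round(e,4))
X,e=tri((t,(302,270)),(s,(257.5,244.5)));print("pan",X.round(4),e)
for n,p in [("m TL",(172,251.5)),("m TR",(243,254)),("m BR",(241,290)),("m BL",(166.5,287))]: print(n,at(t,p,.003).round(3))
for n,p in [("m near+y",(139,218)),("far+y",(177,199)),("far-y",(228,232)),("near-y",(185,243))]: print(n,at(s,p,.003).round(3))
```

```text
jar_d cap [0.5971 0.0327 0.0899] [0.0011 0.0011]
jar_b cap [ 0.617  -0.0798  0.1037] [0.0012 0.0012]
vial cap [ 0.6051 -0.0207  0.061 ] [0.0018 0.0018]
jar_a [ 0.6279 -0.1935  0.094 ] [0.0011 0.0011]
R near+y [0.548  0.0752 0.0555] [0.0004 0.0004]
R far-y [ 0.6776 -0.2325  0.0583] [0.0013 0.0013]
R near-y [ 0.5905 -0.2433  0.0578] [0.0006 0.0006]
pan [ 0.4456 -0.1979  0.0571] [0.001140397756893242, 0.001140397756893351]
m TL [0.482 0.204 0.003]
m TR [ 0.503 -0.013  0.003]
m BR [ 0.385 -0.028  0.003]
m BL [0.365 0.191 0.003]
m near+y [0.355 0.17  0.003]
far+y [0.482 0.187 0.003]
far-y [ 0.479 -0.046  0.003]
near-y [ 0.376 -0.011  0.003]
```

```bash
python3 -m inch '[[1,-30,-24,-4,0],[1,-68,-55,-10,0],[1,-107,-86,-16,0],[1,-145,-117,-22,0],[1,-183,-148,-26,0]]'
python3 -m inch '[[1,-39,-32,0,0],[1,-78,-63,0,0],[1,-116,-94,0,0],[1,-155,-125,0,0],[1,-194,-157,0,0]]'
python3 -m inch '[[1,-39,-32,0,0],[1,-80,-65,0,0],[1,-125,-101,0,0],[1,-165,-134,0,0],[1,-204,-165,0,0]]'
python3 -m inch '[[1,0,0,0,8],[1,0,0,0,16],[1,0,0,0,24],[1,0,0,0,32],[1,0,0,0,40]]'
python3 -m inch '[[1,0,0,0,8],[1,0,0,0,16],[1,0,0,0,24],[1,0,0,0,25],[1,0,0,0,25]]'
python3 - <<'E'
from bench import grab_frame,arm
from h import *
s=arm.sense();print(s["tool_pos"],s["tcp_rot"],s["q"],s["finger_gap"])
f=grab_frame("wrist");np.savez("w1.npz",**f);cv2.imwrite("pics/w1.png",f["frame"][:,:,::-1])
print(proj(f,(.597,.033,.09)),proj(f,(.4456,-.198,.056)),proj(f,(.434,.0885,.003)))
E
```

```text
time_s: 0.78
tool_pos: [0.3208, 0.3967, 0.2507]
tcp_rot: [0.155, 0.988, 0.0, 0.0]
ft_force: [0.6, 0.5, 0.1]
finger_gap: 0.995
grasp_force: 0.0
time_s: 1.4
tool_pos: [0.4574, 0.1879, 0.2505]
tcp_rot: [0.155, 0.988, 0.0, 0.0]
ft_force: [1.0, 1.5, 0.1]
finger_gap: 0.998
grasp_force: 0.0
time_s: 2.02
tool_pos: [0.6012, -0.0317, 0.2504]
tcp_rot: [0.155, 0.988, -0.0, -0.0]
ft_force: [-0.8, 1.4, 1.3]
finger_gap: 0.998
grasp_force: 0.0
time_s: 2.65
tool_pos: [0.6004, -0.03, 0.2503]
tcp_rot: [0.485, 0.874, -0.0, -0.0]
ft_force: [-0.2, -0.3, -0.8]
finger_gap: 0.999
grasp_force: 0.0
time_s: 3.28
tool_pos: [0.6005, -0.03, 0.2504]
tcp_rot: [0.66, 0.751, -0.0, -0.0]
ft_force: [-0.0, -0.1, -0.3]
finger_gap: 0.998
grasp_force: 0.0
[ 0.60049052 -0.03002687  0.25037423] [ 6.60275882e-01  7.51023131e-01 -1.23731809e-04 -3.24840692e-05] [-0.49241563  0.40927011  0.64955652  1.6637068  -0.2656079   1.15874738
  0.35313613] 0.998223002578055
[282.63320124 132.62847279] [134.46442961 307.58958246] [146.63397633  60.96557953]
```

View pics/w1.png

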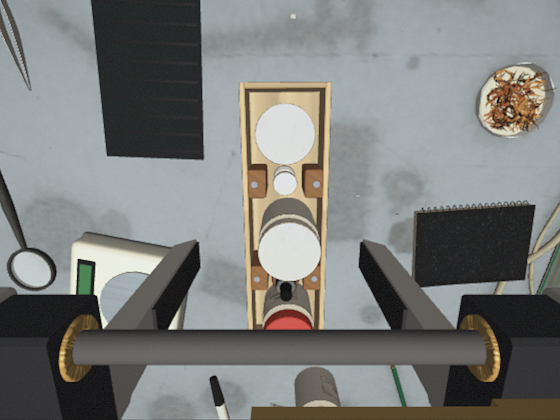

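Wrist view: jar_d's cap is at (285,134), the vial cap at (285,182), jar_b's cap at (289,251). The mat's front edge runs (107,157)–(203,159), and the pan is partly hidden at (132,300). I refine the centres with contour fits.

Run:
```python
from h import *
f=np.load("w1.npz");t=np.load("top0.npz");s=np.load("scene0.npz")
g=cv2.cvtColor(f["frame"],cv2.COLOR_RGB2GRAY); m=(g>215).astype(np.uint8)
n,l,st,c=cv2.connectedComponentsWithStats(m)
for nm,p in [("d",(285,134)),("v",(285,183)),("b",(289,251))]:
    k=l[p[1],p[0]]; cs,_=cv2.findContours((l==k).astype(np.uint8),0,1); cc=max(cs,key=cv2.contourArea); e=cv2.fitEllipse(cc); print(nm,st[k],np.round(e[0],1),np.round(e[1],1))
    for z in ((.090,.092) if nm=="d" else (.060,.062) if nm=="v" else (.1037,.107)): print(z,at(f,e[0],z).round(4))
for z in (.058,):
  for p in [(241,83),(330,83),(326,327)]: print("rack",at(f,p,z).round(4))
for p in [(107,157),(203,159)]: print("mat",at(f,p,.003).round(4))
```

```text
d [ 256  104   58   60 2698] [284.6 133.6] [57.  58.5]
0.09 [0.599  0.0323 0.09  ]
0.092 [0.599  0.0324 0.092 ]
v [274 173  22  22 373] [284.6 183.4] [20.6 21.2]
0.06 [ 0.6067 -0.0212  0.06  ]
0.062 [ 0.6066 -0.0208  0.062 ]
b [ 259  224   61   56 2709] [289.  251.6] [55.6 60.2]
0.1037 [ 0.6184 -0.081   0.1037]
0.107 [ 0.6181 -0.0796  0.107 ]
rack [0.5497 0.0745 0.058 ]
rack [0.6384 0.0859 0.058 ]
rack [ 0.6814 -0.1938  0.058 ]
mat [ 0.3879 -0.0275  0.003 ]
mat [ 0.5052 -0.0148  0.003 ]
```

```bash
python3 -m inch '[[1,30,3,0,0],[1,63,6,30,0],[1,63,6,70,0],[1,63,6,110,0],[1,63,6,140,0]]'
python3 -m inch '[[1,0,0,12,0],[1,0,0,24,0],[1,0,0,29,0],[1,0,0,29,0],[1,0,0,29,0]]'
python3 -m inch '[[0.5,0,0,0,0],[0.5,0,0,0,0],[0.5,0,0,0,0],[0.5,0,0,0,0],[0.5,0,0,0,0]]' 20
```

```text
time_s: 3.95
tool_pos: [0.5982, 0.0332, 0.1089]
tcp_rot: [0.661, 0.751, -0.0, -0.0]
ft_force: [-0.1, 0.2, -0.1]
finger_gap: 0.999
grasp_force: 0.0
time_s: 4.58
tool_pos: [0.599, 0.0332, 0.0821]
tcp_rot: [0.661, 0.75, 0.0, 0.0]
ft_force: [0.1, 0.3, -0.9]
finger_gap: 1.0
grasp_force: 0.0
time_s: 5.2
tool_pos: [0.5986, 0.0331, 0.0815]
tcp_rot: [0.661, 0.75, -0.0, 0.0]
ft_force: [-0.1, 0.9, 0.4]
finger_gap: 0.615
grasp_force: 20.0
```

```bash
python3 -m inch '[[0.5,0,0,-5,0],[0.5,0,0,-20,0],[0.5,0,0,-55,0],[0.5,0,0,-95,0],[0.5,0,0,-130,0]]'
python3 -m inch '[[0.5,20,-25,0,0],[0.5,50,-62,0,0],[0.5,80,-100,0,0],[0.5,110,-137,0,0],[0.5,124,-154,0,0]]'
python3 -m inch '[[0.5,0,0,20,0],[0.5,0,0,50,0],[0.5,0,0,80,0],[0.5,0,0,100,0],[0.5,0,0,115,0]]'
python3 -m inch '[[0.5,0,0,5,0],[0.5,0,0,10,0],[0.5,0,0,14,0],[0.5,0,0,15.5,0],[0.5,0,0,15.5,0]]'
```

```text
time_s: 5.82
tool_pos: [0.5987, 0.0329, 0.2141]
tcp_rot: [0.661, 0.75, 0.0, 0.0]
ft_force: [0.3, 0.2, -0.8]
finger_gap: 0.617
grasp_force: 20.0
time_s: 6.45
tool_pos: [0.4286, 0.138, 0.2123]
tcp_rot: [0.661, 0.751, 0.001, -0.0]
ft_force: [0.2, 0.1, -1.3]
finger_gap: 0.611
grasp_force: 20.0
time_s: 7.08
tool_pos: [0.4305, 0.1368, 0.0964]
tcp_rot: [0.661, 0.75, 0.0, 0.0]
ft_force: [-0.6, 0.1, 0.5]
finger_gap: 0.621
grasp_force: 20.0
time_s: 7.7
tool_pos: [0.4304, 0.1369, 0.0811]
tcp_rot: [0.661, 0.75, 0.0, 0.0]
ft_force: [-0.3, -0.2, -1.0]
finger_gap: 0.617
grasp_force: 20.0
```

Run:
```python
from bench import grab_frame,arm
from h import *
s=arm.sense();print(s["tool_pos"],s["ft_force"],s["finger_gap"],s["grasp_force"])
for n in ("scene","wrist"):
    f=grab_frame(n);cv2.imwrite(f"pics/{n}2.png",f["frame"][:,:,::-1])
a=cv2.imread("pics/scene2.png")[140:300,100:340];cv2.imwrite("pics/scene2c.png",cv2.resize(a,None,fx=3,fy=3))
```

```text
[0.43035867 0.13688582 0.08106851] [-0.31266746 -0.16885871 -1.01169445] 0.6172996469222758 19.979219160541106
```

View pics/scene2c.png

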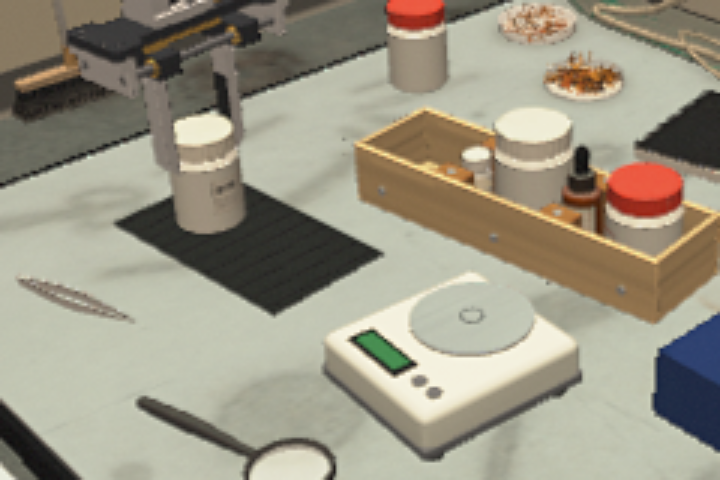

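Jar_d stands upright over the mat's left part (crop (208,215)), so I set it down, release it and go for jar_b.

```bash
python3 -m inch '[[0.5,0,0,0.8,0],[0.6,0,0,0.8,0],[0.8,0,0,0.8,0],[1,0,0,0.8,0],[1,0,0,0.8,0]]'
python3 -m inch '[[1,0,0,-8,0],[1,0,0,-30,0],[1,0,0,-70,0],[1,0,0,-110,0],[1,0,0,-150,0]]'
python3 -m inch '[[1,-40,27,0,0],[1,-90,60,0,0],[1,-140,93,0,0],[1,-190,126,0,0],[1,-239,159,0,0]]'
python3 -m inch '[[1,0,0,0,0],[1,0,0,30,0],[1,0,0,60,0],[1,0,0,90,0],[1,0,0,110,0]]'
python3 -m inch '[[1,0,0,15,0],[1,0,0,28,0],[1,0,0,35,0],[1,0,0,35,0],[1,0,0,35,0]]'
```

```text
time_s: 8.43
tool_pos: [0.4303, 0.1368, 0.0801]
tcp_rot: [0.661, 0.75, -0.0, 0.0]
ft_force: [0.5, -0.4, 0.1]
finger_gap: 0.898
grasp_force: 0.0
time_s: 9.05
tool_pos: [0.4302, 0.1366, 0.232]
tcp_rot: [0.662, 0.75, 0.0, 0.0]
ft_force: [-0.4, 0.2, -0.2]
finger_gap: 0.998
grasp_force: 0.0
time_s: 9.68
tool_pos: [0.619, -0.0818, 0.2306]
tcp_rot: [0.661, 0.75, 0.0, 0.0]
ft_force: [0.1, 1.3, 1.0]
finger_gap: 1.002
grasp_force: 0.0
time_s: 10.3
tool_pos: [0.6175, -0.0793, 0.1194]
tcp_rot: [0.661, 0.75, -0.0, -0.0]
ft_force: [0.5, 0.2, 1.6]
finger_gap: 1.0
grasp_force: 0.0
time_s: 10.92
tool_pos: [0.6183, -0.0805, 0.0857]
tcp_rot: [0.661, 0.75, 0.0, 0.0]
ft_force: [0.7, -0.4, -0.2]
finger_gap: 1.0
grasp_force: 0.0
```

```bash
python3 -m inch '[[0.5,0,0,0,0],[0.5,0,0,0,0],[0.5,0,0,0,0],[0.5,0,0,0,0],[0.5,0,0,0,0]]' 20
python3 -m inch '[[0.5,0,0,-5,0],[0.5,0,0,-20,0],[0.5,0,0,-55,0],[0.5,0,0,-95,0],[0.5,0,0,-130,0]]'
python3 -m inch '[[0.5,23,-26,0,0],[0.5,56,-64,0,0],[0.5,92,-104,0,0],[0.5,125,-142,0,0],[0.5,143,-162,0,0]]'
python3 -m inch '[[0.5,0,0,20,0],[0.5,0,0,50,0],[0.5,0,0,80,0],[0.5,0,0,100,0],[0.5,0,0,115,0]]'
python3 -m inch '[[0.5,0,0,5,0],[0.5,0,0,10,0],[0.5,0,0,14,0],[0.5,0,0,15.8,0],[0.5,0,0,15.8,0]]'
python3 - <<'E'
from bench import grab_frame,arm
from h import *
f=grab_frame("scene");cv2.imwrite("pics/scene3.png",cv2.resize(f["frame"][140:300,100:340,::-1],None,fx=3,fy=3))
E
```

```text
time_s: 11.55
tool_pos: [0.6181, -0.0804, 0.0853]
tcp_rot: [0.661, 0.75, 0.0, 0.0]
ft_force: [-0.2, -0.7, 1.8]
finger_gap: 0.679
grasp_force: 20.0
time_s: 12.18
tool_pos: [0.618, -0.0805, 0.2177]
tcp_rot: [0.661, 0.75, 0.0, 0.0]
ft_force: [-0.4, -0.5, -1.1]
finger_gap: 0.677
grasp_force: 20.0
time_s: 12.8
tool_pos: [0.4376, 0.0424, 0.2158]
tcp_rot: [0.661, 0.75, 0.001, -0.0]
ft_force: [0.2, -0.2, -1.3]
finger_gap: 0.682
grasp_force: 20.0
time_s: 13.42
tool_pos: [0.4395, 0.0412, 0.1]
tcp_rot: [0.661, 0.75, 0.0, 0.0]
ft_force: [-0.6, -0.3, -1.3]
finger_gap: 0.678
grasp_force: 20.0
time_s: 14.05
tool_pos: [0.4394, 0.0412, 0.0845]
tcp_rot: [0.661, 0.75, 0.0, 0.0]
ft_force: [-0.5, -0.7, -1.1]
finger_gap: 0.677
grasp_force: 20.0
```

View pics/scene3.png

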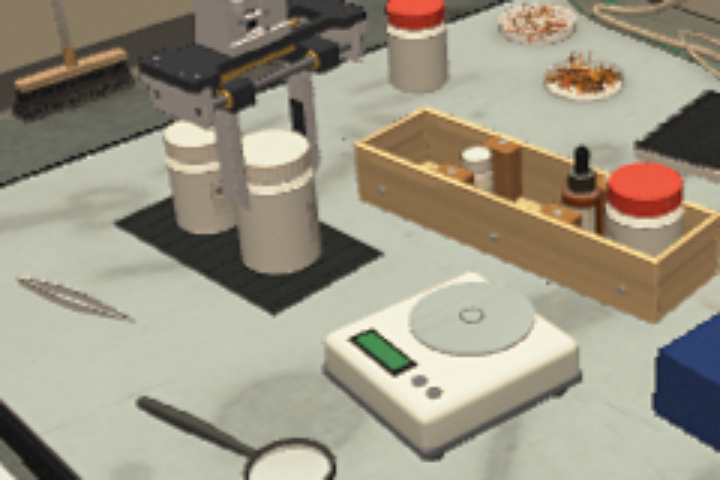

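Both jars are upright on the mat, jar_b at crop (280,220). I release, rise over the vial and turn 90°.

```bash
python3 -m inch '[[0.5,0,0,0.7,0],[0.6,0,0,0.7,0],[0.8,0,0,0.7,0],[1,0,0,0.7,0],[1,0,0,0.7,0]]'
python3 -m inch '[[1,0,0,-8,0],[1,0,0,-30,0],[1,0,0,-70,0],[1,0,0,-110,0],[1,0,0,-150,0]]'
python3 -m inch '[[1,-16,30,0,0],[1,-32,62,0,0],[1,-50,94,0,0],[1,-66,126,0,0],[1,-83,158,0,0]]'
python3 -m inch '[[0.6,0,0,0,-10],[0.6,0,0,0,-20],[0.6,0,0,0,-30],[0.6,0,0,0,-40],[0.6,0,0,0,-50]]'
python3 -m inch '[[0.6,0,0,0,-10],[0.6,0,0,0,-20],[0.6,0,0,0,-30],[0.6,0,0,0,-40],[0.6,0,0,0,-40.5]]'
python3 - <<'E'
from bench import grab_frame,arm
from h import *
s=arm.sense();print(s["tool_pos"],s["tcp_rot"],s["q"].round(2))
f=grab_frame("wrist");np.savez("w2.npz",**f);cv2.imwrite("pics/w2.png",f["frame"][:,:,::-1])
print(proj(f,(.6065,-.021,.062)),proj(f,(.446,-.198,.055)))
E
```

```text
time_s: 14.72
tool_pos: [0.4394, 0.0412, 0.0837]
tcp_rot: [0.661, 0.75, -0.0, 0.0]
ft_force: [0.7, 0.1, 0.2]
finger_gap: 0.961
grasp_force: 0.0
time_s: 15.35
tool_pos: [0.4392, 0.0409, 0.2354]
tcp_rot: [0.662, 0.75, 0.0, 0.0]
ft_force: [-0.0, -0.5, -0.2]
finger_gap: 0.999
grasp_force: 0.0
time_s: 15.98
tool_pos: [0.6075, -0.0217, 0.2341]
tcp_rot: [0.661, 0.75, -0.0, 0.0]
ft_force: [0.5, 0.3, 1.0]
finger_gap: 1.001
grasp_force: 0.0
time_s: 16.6
tool_pos: [0.6064, -0.0214, 0.2343]
tcp_rot: [0.28, 0.96, -0.0, 0.0]
ft_force: [0.3, 0.2, 0.1]
finger_gap: 0.607
grasp_force: 0.0
time_s: 17.23
tool_pos: [0.6064, -0.0216, 0.2342]
tcp_rot: [-0.067, 0.998, -0.0, 0.0]
ft_force: [1.2, 1.0, -0.3]
finger_gap: 0.597
grasp_force: 0.0
[ 0.60643292 -0.02155978  0.23420441] [-6.66629297e-02  9.97775533e-01 -1.26384711e-04  1.53212802e-04] [-0.35  0.4   0.44  1.66 -0.19  1.12  1.85]
[280.13977566 193.79652902] [110.11796359  -4.49969759]
```

View pics/w2.png

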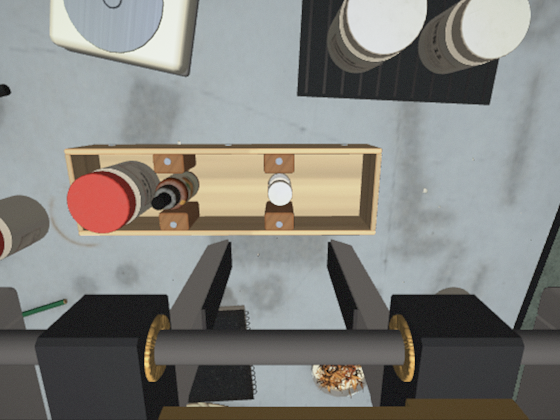

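Wrist view: the vial cap is at (280,192) with both jar bays empty, the dropper is at (172,195), and the pan mark is at (112,3).

Run:
```python
from h import *
f=np.load("w2.npz");w=np.load("w1.npz");s=np.load("scene0.npz");t=np.load("top0.npz")
g=cv2.cvtColor(f["frame"],cv2.COLOR_RGB2GRAY)
for th in (200,215,230):
    n,l,st,c=cv2.connectedComponentsWithStats((g>th).astype(np.uint8)); k=l[194,280]; print(th,st[k],c[k])
    if k: print(at(f,c[k],.062).round(4), tri((f,c[k]),(w,(284.6,183.4)))[0].round(4))
print("pan",at(f,(112,3),.055).round(4), tri((f,(112,3)),(s,(257,245)))[0].round(4),tri((f,(112,3)),(s,(257,245)),(t,(302,270))))
cv2.imwrite("pics/pan.png",cv2.resize(np.hstack([f["frame"][0:60,50:210],s["frame"][215:275,200:300]])[:,:,::-1],None,fx=3,fy=3,interpolation=cv2.INTER_CUBIC))
```

```text
200 [268 182  24  23 429] [279.71561772 193.35198135]
[ 0.6061 -0.0215  0.062 ] [ 0.6067 -0.0214  0.0591]
215 [269 182  23  23 412] [279.73543689 193.26213592]
[ 0.606  -0.0215  0.062 ] [ 0.6067 -0.0214  0.0589]
230 [     0      0    560    420 233044] [280.72346424 211.01635743]
pan [ 0.4518 -0.1963  0.055 ] [ 0.4489 -0.1954  0.0529] (array([ 0.44871218, -0.19664099,  0.05292477]), [0.0027197270640899776, 0.003657678124018254, 0.0016362168250458843])
```

View pics/pan.png

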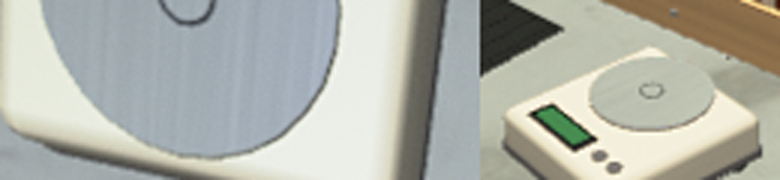

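```bash
python3 -m inch '[[0.6,0,0,30,0],[0.6,0,0,70,0],[0.6,0,0,110,0],[0.6,0,0,140,0],[0.6,0,0,155,0]]'
python3 -m inch '[[0.6,0,0,10,0],[0.6,0,0,20,0],[0.6,0,0,30,0],[0.6,0,0,34,0],[0.6,0,0,34,0]]'
python3 -m inch '[[0.2,0,0,0,0],[0.2,0,0,0,0],[0.2,0,0,0,0],[0.2,0,0,0,0],[0.2,0,0,0,0]]' 12
```

```text
time_s: 17.9
tool_pos: [0.606, -0.0213, 0.0774]
tcp_rot: [-0.066, 0.998, -0.0, -0.001]
ft_force: [-0.4, -0.6, 0.9]
finger_gap: 0.6
grasp_force: 0.0
time_s: 18.52
tool_pos: [0.6065, -0.0214, 0.0446]
tcp_rot: [-0.067, 0.998, -0.0, -0.0]
ft_force: [0.2, 0.5, -0.1]
finger_gap: 0.604
grasp_force: 0.0
time_s: 19.15
tool_pos: [0.6066, -0.0214, 0.0448]
tcp_rot: [-0.067, 0.998, -0.0, 0.0]
ft_force: [-0.7, -0.4, 2.6]
finger_gap: 0.279
grasp_force: 12.0
```

```bash
python3 -m inch '[[0.2,0,0,-5,0],[0.2,0,0,-30,0],[0.2,0,0,-80,0],[0.2,0,0,-130,0],[0.2,0,0,-170,0]]'
python3 -m inch '[[0.2,25,-21,0,0],[0.2,65,-55,0,0],[0.2,110,-93,0,0],[0.2,155,-131,0,0],[0.2,180.5,-153,0,0]]'
python3 -m inch '[[0.2,0,0,20,0],[0.2,0,0,50,0],[0.2,0,0,80,0],[0.2,0,0,95,0],[0.2,0,0,104,0]]'
python3 -m inch '[[0.2,0,0,5,0],[0.2,0,0,9,0],[0.2,0,0,12,0],[0.2,0,0,13,0],[0.2,0,0,13,0]]'
python3 - <<'E'
from bench import grab_frame,arm
from h import *
a=grab_frame("top");b=grab_frame("scene")
A=cv2.resize(a["frame"][230:330,230:350],None,fx=4,fy=4);B=cv2.resize(b["frame"][195:295,200:280],None,fx=4,fy=4)
cv2.imwrite("pics/p4.png",np.hstack([A,B])[:,:,::-1])
E
```

```text
time_s: 19.77
tool_pos: [0.6065, -0.0214, 0.217]
tcp_rot: [-0.067, 0.998, -0.0, 0.001]
ft_force: [0.4, 0.2, -0.8]
finger_gap: 0.28
grasp_force: 12.0
time_s: 20.4
tool_pos: [0.4461, -0.199, 0.2151]
tcp_rot: [-0.066, 0.998, 0.0, 0.0]
ft_force: [0.6, 0.1, -0.5]
finger_gap: 0.281
grasp_force: 12.0
time_s: 21.02
tool_pos: [0.4482, -0.1971, 0.1105]
tcp_rot: [-0.067, 0.998, -0.0, -0.0]
ft_force: [0.4, 0.3, -1.0]
finger_gap: 0.276
grasp_force: 12.0
time_s: 21.65
tool_pos: [0.4481, -0.1971, 0.0978]
tcp_rot: [-0.067, 0.998, -0.0, 0.0]
ft_force: [-0.5, -0.4, -0.4]
finger_gap: 0.281
grasp_force: 12.0
```

View pics/p4.png

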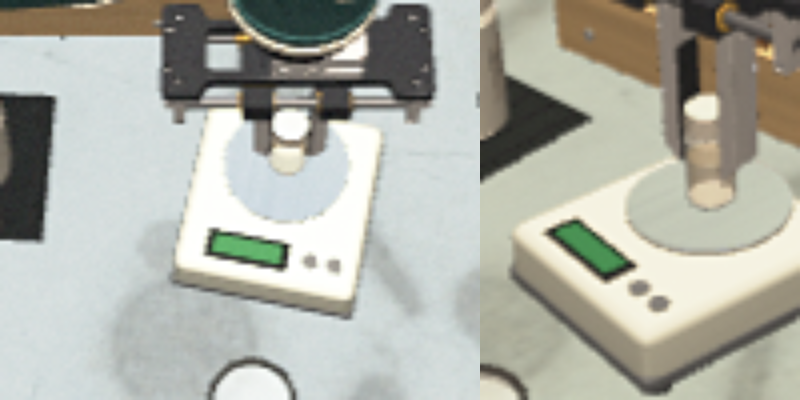

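The vial stands upright just above the pan. Its base is at crop (711,195) and the pan centre at (708,200), within 2–3 mm. I set it down and release.

```bash
python3 -m inch '[[0.2,0,0,1,0],[0.2,0,0,1.7,0],[0.2,0,0,1.7,0],[0.2,0,0,1.7,0],[0.2,0,0,1.7,0]]'
python3 -m inch '[[0.3,0,0,1.7,0],[0.4,0,0,1.7,0],[0.5,0,0,1.7,0],[0.6,0,0,1.7,0],[0.6,0,0,1.7,0]]'
```

```text
time_s: 22.38
tool_pos: [0.4481, -0.1971, 0.096]
tcp_rot: [-0.067, 0.998, -0.0, 0.0]
ft_force: [-0.1, -0.6, -0.4]
finger_gap: 0.28
grasp_force: 12.0
time_s: 23.0
tool_pos: [0.4481, -0.1971, 0.0943]
tcp_rot: [-0.067, 0.998, -0.0, 0.0]
ft_force: [0.9, 0.1, -0.7]
finger_gap: 0.596
grasp_force: 0.0
```

```bash
python3 -m inch '[[0.6,0,0,-8,0],[0.6,0,0,-30,0],[0.6,0,0,-70,0],[0.6,0,0,-110,0],[0.6,0,0,-140,0]]'
python3 -m inch '[[1,0,0,0,10],[1,0,0,0,20],[1,0,0,0,30],[1,0,0,0,40],[1,0,0,0,50]]'
python3 -m inch '[[1,0,0,0,10],[1,0,0,0,20],[1,0,0,0,30],[1,0,0,0,40],[1,0,0,0,40.5]]'
python3 -m inch '[[1,45,4,0,0],[1,95,9,0,0],[1,145,13,0,0],[1,195,17,0,0],[1,237.5,21.4,0,0]]'
python3 - <<'E'
from bench import grab_frame,arm
from h import *
s=arm.sense();print(s["tool_pos"],s["tcp_rot"])
f=grab_frame("wrist");np.savez("w5.npz",**f);cv2.imwrite("pics/w5.png",f["frame"][:,:,::-1])
g=cv2.cvtColor(f["frame"],cv2.COLOR_RGB2GRAY)
n,l,st,c=cv2.connectedComponentsWithStats((g>215).astype(np.uint8))
for nm,X in (("b",(.4394,.0412,.106)),("d",(.4303,.1368,.091))):
    p=proj(f,X); k=l[int(p[1]),int(p[0])]; print(nm,p,st[k],c[k],at(f,c[k],X[2]).round(4))
E
```

```text
time_s: 23.62
tool_pos: [0.4482, -0.1973, 0.2365]
tcp_rot: [-0.067, 0.998, -0.0, 0.001]
ft_force: [0.1, 1.2, 0.1]
finger_gap: 0.601
grasp_force: 0.0
time_s: 24.25
tool_pos: [0.448, -0.1972, 0.2348]
tcp_rot: [0.364, 0.932, 0.0, 0.0]
ft_force: [-0.8, 0.2, -0.7]
finger_gap: 1.0
grasp_force: 0.0
time_s: 24.88
tool_pos: [0.4481, -0.1971, 0.2347]
tcp_rot: [0.661, 0.75, 0.0, 0.0]
ft_force: [-0.5, 0.2, -0.3]
finger_gap: 0.995
grasp_force: 0.0
time_s: 25.5
tool_pos: [0.4393, 0.043, 0.2348]
tcp_rot: [0.659, 0.752, 0.0, 0.0]
ft_force: [-0.5, -0.7, -0.6]
finger_gap: 0.998
grasp_force: 0.0
[0.4392848  0.04301942 0.23475606] [6.59310905e-01 7.51870307e-01 3.96915017e-04 1.19312195e-04]
b [277.48914718 207.35248395] [ 245  175   67   64 3035] [277.57891269 206.84810544] [0.4394 0.0417 0.106 ]
d [281.34716192  97.07887616] [280  93   8  11  33] [284.03030303  98.06060606] [0.4327 0.1363 0.091 ]
```

View pics/w5.png

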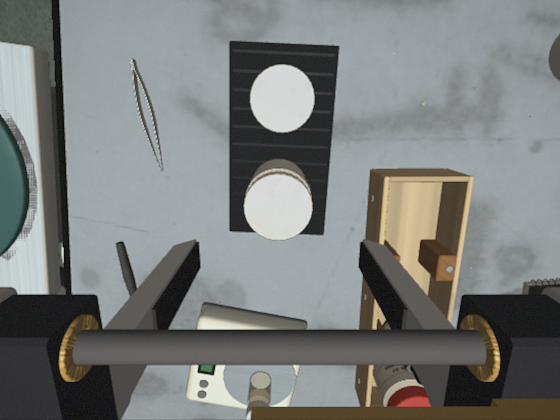

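Wrist view: jar_b at (278,207) and jar_d at (282,98) are upright where I left them, and the vial stands on the pan at (261,385). Now jar_b goes back.

```bash
python3 -m inch '[[1,0,0,30,0],[1,0,0,70,0],[1,0,0,105,0],[1,0,0,130,0],[1,0,0,140,0]]'
python3 -m inch '[[1,0,0,8,0],[1,0,0,11,0],[1,0,0,11,0],[1,0,0,11,0],[1,0,0,11,0]]'
python3 -m inch '[[0.5,0,0,0,0],[0.5,0,0,0,0],[0.5,0,0,0,0],[0.5,0,0,0,0],[0.5,0,0,0,0]]' 20
python3 -m inch '[[0.5,0,0,-5,0],[0.5,0,0,-20,0],[0.5,0,0,-55,0],[0.5,0,0,-95,0],[0.5,0,0,-130,0]]'
python3 -m inch '[[0.5,-23,26,0,0],[0.5,-56,64,0,0],[0.5,-92,104,0,0],[0.5,-125,142,0,0],[0.5,-143,162,0,0]]'
python3 -m inch '[[0.5,0,0,0,0],[0.5,0,0,15,0],[0.5,0,0,30,0],[0.5,0,0,40,0],[0.5,0,0,40,0]]'
```

```text
time_s: 26.18
tool_pos: [0.4392, 0.041, 0.0935]
tcp_rot: [0.66, 0.751, -0.001, -0.0]
ft_force: [0.4, 0.1, 0.1]
finger_gap: 0.998
grasp_force: 0.0
time_s: 26.8
tool_pos: [0.4398, 0.0413, 0.0836]
tcp_rot: [0.661, 0.75, 0.0, 0.0]
ft_force: [-0.5, 0.9, 0.7]
finger_gap: 1.002
grasp_force: 0.0
time_s: 27.42
tool_pos: [0.4397, 0.0412, 0.0833]
tcp_rot: [0.661, 0.75, 0.0, 0.0]
ft_force: [0.0, -0.0, 2.0]
finger_gap: 0.68
grasp_force: 20.0
time_s: 28.05
tool_pos: [0.4396, 0.0409, 0.2156]
tcp_rot: [0.662, 0.75, 0.0, 0.0]
ft_force: [-0.9, 0.3, -1.3]
finger_gap: 0.681
grasp_force: 20.0
time_s: 28.68
tool_pos: [0.6195, -0.0821, 0.214]
tcp_rot: [0.662, 0.75, -0.0, 0.0]
ft_force: [0.0, 0.2, -1.2]
finger_gap: 0.678
grasp_force: 20.0
time_s: 29.3
tool_pos: [0.6177, -0.08, 0.1724]
tcp_rot: [0.661, 0.75, -0.0, -0.001]
ft_force: [-0.5, 0.5, -0.5]
finger_gap: 0.677
grasp_force: 20.0
```

```bash
python3 -m inch '[[0.5,0,0,15,0],[0.5,0,0,35,0],[0.5,0,0,55,0],[0.5,0,0,70,0],[0.5,0,0,78,0]]'
python3 -m inch '[[0.5,0,0,4,0],[0.5,0,0,7,0],[0.5,0,0,8.5,0],[0.5,0,0,9.3,0],[0.5,0,0,9.3,0]]'
```

```text
time_s: 29.92
tool_pos: [0.6179, -0.0804, 0.094]
tcp_rot: [0.661, 0.75, -0.0, -0.0]
ft_force: [-0.3, -0.3, -1.5]
finger_gap: 0.678
grasp_force: 20.0
time_s: 30.55
tool_pos: [0.6183, -0.0803, 0.0862]
tcp_rot: [0.661, 0.75, 0.0, 0.0]
ft_force: [-0.2, -0.1, -0.4]
finger_gap: 0.68
grasp_force: 20.0
```

```bash
python3 -m inch '[[0.5,0,0,1.2,0],[0.5,0,0,1.2,0],[0.6,0,0,1.2,0],[0.8,0,0,1.2,0],[1,0,0,1.2,0]]'
python3 -m inch '[[1,0,0,1.2,0],[1,0,0,-20,0],[1,0,0,-60,0],[1,0,0,-110,0],[1,0,0,-150,0]]'
python3 -m inch '[[1,40,-27,0,0],[1,90,-60,0,0],[1,140,-93,0,0],[1,190,-126,0,0],[1,239,-159,0,0]]'
python3 -m inch '[[1,0,0,0,0],[1,0,0,30,0],[1,0,0,70,0],[1,0,0,110,0],[1,0,0,135,0]]'
python3 -m inch '[[1,0,0,10,0],[1,0,0,17,0],[1,0,0,19.5,0],[1,0,0,19.5,0],[1,0,0,19.5,0]]'
```

```text
time_s: 31.18
tool_pos: [0.6183, -0.0804, 0.0849]
tcp_rot: [0.661, 0.75, 0.0, 0.0]
ft_force: [0.3, 0.3, -0.9]
finger_gap: 0.852
grasp_force: 0.0
time_s: 31.8
tool_pos: [0.6183, -0.0808, 0.2383]
tcp_rot: [0.662, 0.75, 0.001, 0.001]
ft_force: [0.2, 0.1, 0.1]
finger_gap: 1.001
grasp_force: 0.0
time_s: 32.42
tool_pos: [0.4294, 0.1379, 0.236]
tcp_rot: [0.661, 0.75, 0.001, 0.0]
ft_force: [-0.1, 1.0, -0.2]
finger_gap: 0.998
grasp_force: 0.0
time_s: 33.05
tool_pos: [0.431, 0.1358, 0.0991]
tcp_rot: [0.662, 0.75, -0.0, 0.0]
ft_force: [0.0, 0.5, 0.3]
finger_gap: 1.001
grasp_force: 0.0
time_s: 33.67
tool_pos: [0.4308, 0.137, 0.0807]
tcp_rot: [0.661, 0.75, 0.0, 0.0]
ft_force: [-0.0, -0.3, 0.2]
finger_gap: 0.997
grasp_force: 0.0
```

```bash
python3 -m inch '[[0.5,0,0,0,0],[0.5,0,0,0,0],[0.5,0,0,0,0],[0.5,0,0,0,0],[0.5,0,0,0,0]]' 20
python3 -m inch '[[0.5,0,0,-5,0],[0.5,0,0,-20,0],[0.5,0,0,-55,0],[0.5,0,0,-95,0],[0.5,0,0,-130,0]]'
python3 -m inch '[[0.5,-20,25,0,0],[0.5,-50,62,0,0],[0.5,-80,100,0,0],[0.5,-110,137,0,0],[0.5,-124,154,0,0]]'
python3 -m inch '[[0.5,0,0,0,0],[0.5,0,0,20,0],[0.5,0,0,45,0],[0.5,0,0,60,0],[0.5,0,0,60,0]]'
python3 -m inch '[[0.5,0,0,15,0],[0.5,0,0,35,0],[0.5,0,0,50,0],[0.5,0,0,60,0],[0.5,0,0,60,0]]'
python3 -m inch '[[0.5,0,0,3,0],[0.5,0,0,6,0],[0.5,0,0,7.5,0],[0.5,0,0,7.5,0],[0.5,0,0,7.5,0]]'
```

```text
time_s: 34.3
tool_pos: [0.4306, 0.1368, 0.0803]
tcp_rot: [0.661, 0.75, -0.0, 0.0]
ft_force: [0.0, 0.4, 0.8]
finger_gap: 0.618
grasp_force: 20.0
time_s: 34.92
tool_pos: [0.4306, 0.1365, 0.2126]
tcp_rot: [0.662, 0.75, 0.0, 0.0]
ft_force: [0.7, 0.5, -1.4]
finger_gap: 0.615
grasp_force: 20.0
time_s: 35.55
tool_pos: [0.6003, 0.0312, 0.2112]
tcp_rot: [0.662, 0.749, -0.0, 0.001]
ft_force: [-1.0, 0.3, -0.3]
finger_gap: 0.617
grasp_force: 20.0
time_s: 36.17
tool_pos: [0.598, 0.0335, 0.1493]
tcp_rot: [0.661, 0.75, -0.001, -0.001]
ft_force: [0.3, -0.6, 0.0]
finger_gap: 0.611
grasp_force: 20.0
time_s: 36.8
tool_pos: [0.5986, 0.0329, 0.0895]
tcp_rot: [0.661, 0.75, -0.001, -0.0]
ft_force: [0.9, 0.4, -0.4]
finger_gap: 0.616
grasp_force: 20.0
time_s: 37.42
tool_pos: [0.599, 0.0331, 0.0829]
tcp_rot: [0.661, 0.75, 0.0, 0.0]
ft_force: [-0.4, -0.1, -1.7]
finger_gap: 0.616
grasp_force: 20.0
```

Lower about 1.5 mm, release, rise clear and check.

```bash
python3 -m inch '[[0.5,0,0,1,0],[0.5,0,0,1.5,0],[0.5,0,0,1.5,0],[0.7,0,0,1.5,0],[1,0,0,1.5,0]]'
python3 -m inch '[[1,0,0,1.5,0],[1,0,0,-5,0],[1,0,0,-40,0],[1,0,0,-90,0],[1,0,0,-140,0]]'
python3 -m inch '[[1,-20,-2,-20,0],[1,-60,-6,-30,0],[1,-63,-6,-30,0],[1,-63,-6,-30,0],[1,-63,-6,-30,0]]'
python3 - <<'E'
from bench import grab_frame,arm
from h import *
s=arm.sense();print(s["tool_pos"],s["ft_force"])
f=grab_frame("wrist");b=grab_frame("scene")
g=cv2.cvtColor(f["frame"],cv2.COLOR_RGB2GRAY)
n,l,st,c=cv2.connectedComponentsWithStats((g>215).astype(np.uint8))
for nm,X in (("b",(.618,-.080,.107)),("d",(.5988,.0328,.092))):
    p=proj(f,X); k=l[int(p[1]),int(p[0])]; print(nm,p,st[k],c[k],at(f,c[k],X[2]).round(4))
cv2.imwrite("pics/end.png",cv2.resize(b["frame"][140:300,120:360,::-1],None,fx=3,fy=3))
E
```

```text
time_s: 38.05
tool_pos: [0.5989, 0.0331, 0.0813]
tcp_rot: [0.661, 0.75, -0.0, 0.0]
ft_force: [-0.1, -0.2, 0.3]
finger_gap: 0.767
grasp_force: 0.0
time_s: 38.67
tool_pos: [0.5987, 0.0329, 0.2232]
tcp_rot: [0.661, 0.75, -0.0, 0.0]
ft_force: [-0.2, -0.2, 0.3]
finger_gap: 1.001
grasp_force: 0.0
time_s: 39.3
tool_pos: [0.6008, -0.0291, 0.251]
tcp_rot: [0.661, 0.75, -0.0, -0.0]
ft_force: [0.3, -0.5, 0.4]
finger_gap: 1.004
grasp_force: 0.0
[ 0.60075084 -0.02910231  0.2509942 ] [ 0.28084575 -0.54636182  0.39336531]
b [288.65766209 252.51865342] [ 259  224   61   57 2707] [288.88104913 252.03140007] [ 0.6182 -0.0795  0.107 ]
d [284.08046745 134.18576869] [ 256  105   58   59 2680] [284.29477612 134.40410448] [0.599  0.0326 0.092 ]
```

View pics/end.png

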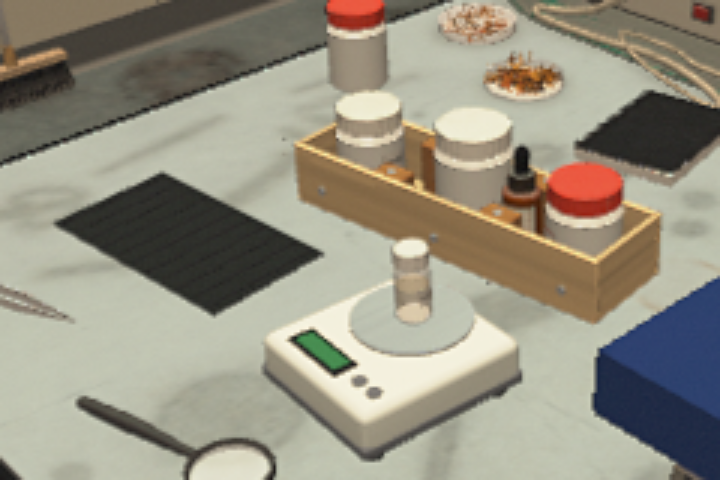

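The vial stands on the pan centre (412,310). Jar_d (369,130) and jar_b (473,155) are back within about 1 mm of where they stood, the dropper bottle is untouched and the arm is clear.

```bash
python3 -c "
from bench import job
print(job.sign_off())"
```

```text
the job is handed in; nothing more can be done
None
```

Job handed in (no verdict came back): in the last pictures the vial stands upright about 3 mm or less from the pan centre, jar_b and jar_d are back in their bays within about 1 mm of their starting places, and jar_a and the dropper bottle were never touched.

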